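# Line up the leak-test rig for filling

## Robot

A 6-joint arm with a two-finger parallel gripper is mounted at the origin on the work surface. World frame = base frame: x ahead of the robot, y to its left, z up, the work surface at z = 0. Lengths are in mm, angles in rad, forces in N, time in s.
With the tool pointing down it reaches from about 350 to 775 mm from the base axis. Payload 7.3 kg.
Tool frame: the origin (TCP) lies midway between the tips of the shut fingers; the grasp point (between the pads) lies 19 mm behind it; z points along the fingers, y is the line along which they close (so a half turn about z gives the same grasp; the last joint's range is limited). The gripper opens to 92 mm and grips with 3 to 60 N. Pads are 19 mm wide; open, the fingers measure 130 mm over their backs; the gripper's body (75 mm by 190 mm) begins 47 mm behind the grasp point.
Start: joints at [1.177, 0.342, 1.524, -0, 1.275, -0.146], TCP at [128.752, 508.987, 226.741] pointing down, gripper open.
Joint ranges: [-2.53, 2.53], [-0.77, 2.02], [0.04, 2.7], [-1, 4.14], [0.28, 2.66], [-3.11, 3.11]. Speed limits (rad/s): [2.57, 2.57, 3.14, 3.14, 3.14, 3.14].

## Interface

Orientations are given as [roll, pitch, yaw] about the fixed x, y, z axes, in that order (R = Rz(yaw) Ry(pitch) Rx(roll)).
In Python, from plant import bot gives the robot as it stands. The module is installed in compiled form; this text tells all that it offers.
- The arm moves only by the shell command python3 -m crank 'ROWS' [OPENING]. ROWS is JSON, a list of rows, each a list of 6 numbers: the shift along the tool's x, y, z in m, then the turn, a rotation vector about the tool's x, y, z in rad. In form: [[dx, dy, dz, wx, wy, wz], ...]. A call has 1 to 5 rows; each row shifts and turns the commanded pose from where the row before left it, along the tool's axes as they then stand; what a row does not reach is not made up. A row lasts 1/8 s, in which the tool goes at most 62.5 mm and 10.7 degrees, less where a joint would pass 70% of its speed; a pose out of reach is approached as far as the arm can. A call is refused whole if a number of a shift passes 0.0625 or a number of a turn 0.188, either way. A call with a gripper value outside its range is refused whole. OPENING is the opening in per cent of the stroke, from 0 (shut) to 100 (fully open), set as the call begins (- or left out, the last holds). The fingers move at their own pace and stop on an object; the grip force is fixed at half the most. Time passes only in rows, so rows that do not move let the fingers close. It gives the time, the measured TCP pose, the force, the opening and the grip force at its end, in the units of the state.
- bot.get_obs(): the state, without advancing time (a new reading comes with each control period).
- bot.capture(name): name is "scene" or "top" or "wrist"; returns a dict with "color" (480x640x3 uint8, blue, green, red), "fov_y" (degrees; the focal length in pixels is half the picture's height over the tangent of half this angle, whatever the lens; pixels are square), "cx", "cy" (the principal point, pixels), "extrinsics" (4x4, takes a point from world to camera coordinates); the wrist camera has in their place "tool_from_camera" (4x4, takes a point from camera to tool coordinates, whose origin is the TCP and whose axes are the flange's). Camera axes: x right, y up, looking along -z (the intrinsics and any distortion apply to the point x, -y, -z); pixel columns grow to the right and rows downward; lengths in mm; the calibration is good to about 2 mm. A picture is of the moment at which its call begins: read the wrist's pose just before it. There is no depth.
- bot.close_job(): hands the job in; it is judged then, once.
The state is a dict: "time": time; "joint_positions": joint angles; "dq": joint speeds; "tau": joint torques, N m; "tool_pos": TCP position; "tcp_rot": TCP orientation; "contact_force": force on the tool from outside, world axes, zero at the start; "moment": the same for the moment, N m; "grip_width": finger opening in mm; "finger_force": force on a finger pad.
Only numpy, scipy, OpenCV 4.12 (cv2) and the standard library are available. Lean on these libraries where they do the work, as an engineer would, in place of code of your own. Each camera call takes 0.05 s, during which the arm holds its last target. There are 200 camera calls.

## Task

The flanged spool on the leak-test rig is ready to be filled: push the yellow drain lever round until the drain is fully shut (lever square across its pipe), and after that push the blue supply lever round until the supply is fully open (lever in line with its pipe). Leave the red vent lever open as it is, do not pick anything up, and do not shift the loose things on the bench.

Things in the scene. Friction and masses are not known exactly. Their poses are not given: they have to be found in the camera images.
- rig: Leak-test rig, fixed to the bench: grey base plate 170 x 400 x 10 mm carrying a steel pipe along the rig's y axis, 85 mm above the bench. The spool lies in the middle between two flange pairs (100 mm dia., tops 135 mm above the bench, nuts to 103 mm from the middle); outside them a ball valve at each end: drain (yellow lever) on -y, supply (blue) on +y. Origin: centre of the underside, z up
- drain_stem (a point): point on the vertical axis about which the yellow drain lever turns, at the lever's mid-height (142 mm above the bench), 145 mm to the rig's -y; fixed. Farther out, 214 mm from the middle, the pipe turns down over a low steel cup, 84 mm wide
- drain_push (a point): centre of the yellow sleeve, 95 mm from drain_stem along the lever. The lever is level and straight: the sleeve is 20 mm wide and 13 mm tall and runs from 52 to 126 mm from the stem axis; free space of about 30 mm under it where it crosses the pipe
- drain (a joint): angle of the yellow drain lever: 0 = fully shut, square across the pipe, pointing to the rig's -x (the robot's side); 1.571 = fully open, in line with the pipe, pointing outwards to the rig's -y. Grows anticlockwise seen from above. Solid stops at both ends; starts 0.8 to 1.57. Stiff (0.7 N m, about 8 N at drain_push) and stays where it is left
- supply_stem (a point): point on the vertical axis about which the blue supply lever turns, at the lever's mid-height (142 mm above the bench), 145 mm to the rig's +y; fixed. Farther out, 214 mm from the middle, the pipe turns down into the bench
- supply_push (a point): centre of the blue sleeve, 95 mm from supply_stem along the lever; the lever has the same size and height as the yellow one
- supply (a joint): angle of the blue supply lever: 0 = fully shut, square across the pipe, pointing to the rig's +x (away from the robot); 1.571 = fully open, in line with the pipe, pointing outwards to the rig's +y. Grows anticlockwise seen from above. Starts at 0 to 0.12; same stops and stiffness as the drain
- vent (a joint): angle of the small red vent lever (46 mm long) on the robot's side of the spool's middle, beside the gauge (both within 60 mm of the middle, up to 190 mm above the bench): 1.571 = fully open, pointing straight up; 0 = shut, level. Starts open (1.4 to 1.57); leave it so
- flange: loose steel flange with a bore, 100 mm dia., 14 mm thick, lying on the bench on the robot's side of the rig; origin at the centre of its underside
- blind: loose blind flange, 100 mm dia., 14 mm thick, lying on the bench behind the drain; origin at the centre of its underside
- gasket: loose black sealing ring, 68 mm dia., 5 mm thick, lying on the robot's side of the rig; origin at its underside's centre
- wrench: loose wrench, 200 mm long, lying on the robot's side of the rig, near the drain lever's sweep but low; origin at its middle
- bolt: loose hex bolt, 64 mm tall, 21 mm over its head, standing on its head beyond the rig; origin under its centre
- spray: loose white spray bottle with a red cap, 60 mm dia., 160 mm tall, standing beyond one end of the rig; origin under its centre
- jar: loose green jar, 66 mm dia., 75 mm tall, standing beyond the other end of the rig; origin under its centre
- mallet: loose hammer, 280 mm long, lying on the bench to the robot's left; origin at its middle

How it is judged (in metres and radians):
On the way, in this order (a step that is already met when the one before it is completed fails the run):
1. the drain is fully shut while the supply is still shut (value of joint drain below 0.09 rad and value of joint supply below 0.3 rad), for 0.2 s.
2. the supply is fully open (value of joint supply above 1.48 rad), for 0.2 s.
At the end, for the whole second after the job is handed in: Drain lever within 0.09 rad (5 degrees) of its shut stop, supply lever within 0.09 rad of its open stop, both at rest; vent still open (above 1.25 rad); every loose thing within 20 mm of where it stood (value of joint drain below 0.09 rad and value of joint supply above 1.48 rad and value of joint vent above 1.25 rad and velocity of joint drain between -0.05 and 0.05 rad/s and velocity of joint supply between -0.05 and 0.05 rad/s and distance of each of flange, blind, gasket, wrench, bolt, spray, jar, mallet from where it was at the start of the episode below 0.02 m); the robot touches nothing.
It fails at once if the vent lever is moved (value of joint vent below 1.25 rad).
It fails at once if the supply is opened before the drain is shut (value of joint supply above 0.35 rad and value of joint drain above 0.2 rad).
It fails at once if a loose thing is lifted, carried, knocked over or shifted by more than 20 mm (distance of any of flange, blind, gasket, wrench, bolt, spray, jar, mallet from where it was at the start of the episode above 0.02 m or angle between any of bolt, spray, jar's own z axis and vertical above 0.5 rad).
It also fails if it takes over 58 s, if anything falls off the work surface, if the arm or the gripper's body presses on something with over 40 N, if the wrist force passes 120 N, or if a joint passes its speed limit or range.

## Working session

There is one attempt and no reset: what is moved stays moved. The work goes in short steps, Python scripts to look and compute and a shell command to move; the robot and the scene stay as the last step left them, time stands still between calls to the robot, and variables do not carry over. Pictures are saved under pics/ and viewed, at most 10 in all, crops included, and the job is handed in when it is done.

```bash
mkdir -p pics; python3 - <<'E'
from plant import bot
import cv2
o=bot.get_obs(); print(o)
for n in("scene","top"):
    c=bot.capture(n); cv2.imwrite(f"pics/{n}0.png",c["color"]); print(n,c["fov_y"],c["cx"],c["cy"],c["extrinsics"].tolist() if hasattr(c["extrinsics"],'tolist') else c["extrinsics"],[k for k in c])
E
```

```text
{'time': 0.0, 'joint_positions': array([ 1.17701422e+00,  3.42720446e-01,  1.52500881e+00,  1.66397170e-06,
        1.27537436e+00, -1.45968661e-01]), 'dq': array([-0.0004583 , -0.00040394, -0.00102015,  0.00112673,  0.00043719,
        0.00127779]), 'tau': array([ 3.94709195e-04, -4.31246066e+01, -2.44222945e+01,  7.18459021e-02,
        5.59537194e-02, -1.19959127e-04]), 'tool_pos': array([128.58291011, 508.60179666, 226.04899868]), 'tcp_rot': array([-3.14009799e+00, -2.21344903e-04,  2.89377856e+00]), 'contact_force': array([ 0.19476337, -0.29221931,  0.46227322]), 'moment': array([ 0.00181347,  0.0136143 , -0.01017499]), 'finger_force': 0.0, 'grip_width': 91.87908742328236}
scene 55.793487146655714 322.4642317412934 243.00880032806015 [[0.47255977023925744, 0.8812654708691996, -0.007644174586456887, -245.74826971307218], [-0.576629755520603, 0.3157415539166051, 0.7535286299660932, 223.12873283294837], [0.6664723464628295, -0.351679457722534, 0.6573706491898725, -1341.4935024768336], [0.0, 0.0, 0.0, 1.0]] ['color', 'fov_y', 'cx', 'cy', 'extrinsics']
top 49.375786847951396 320.34375647410985 245.33278388352073 [[-0.029055399892921892, -0.9994298458931253, -0.017197874144975804, 24.478372314831823], [0.9985328214633363, -0.029807240864426567, 0.045207663648091735, -505.1364718468073], [-0.04569450948999595, -0.01585911504763405, 0.9988295651773502, -1382.2957801561618], [0.0, 0.0, 0.0, 1.0]] ['color', 'fov_y', 'cx', 'cy', 'extrinsics']
```

View pics/top0.png

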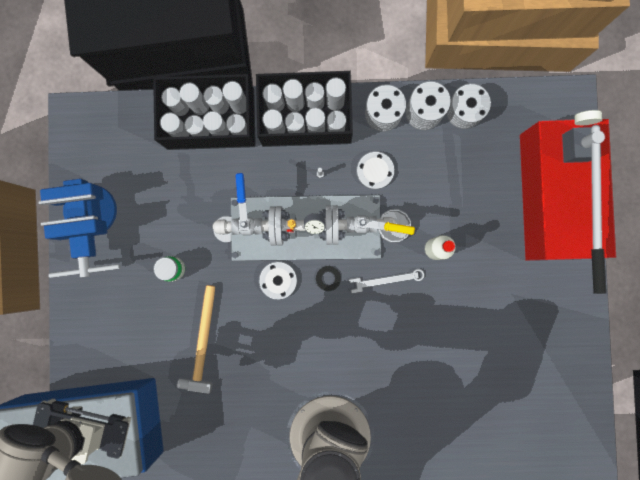

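View pics/scene0.png

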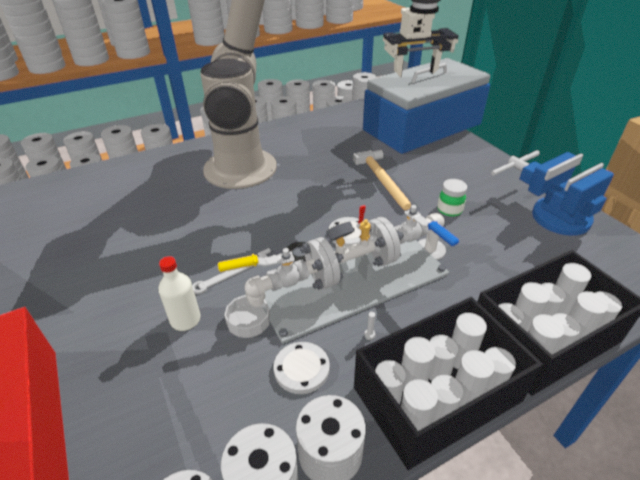

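The top view shows the rig plate at about (232–382, 195–260), the yellow sleeve at (400,228) pointing outwards, and the blue sleeve at (240,187) pointing away from the robot. The spray stands at (440,247), near the yellow lever's tip. The jar is at (170,268), the wrench at (388,280) and the mallet at (203,340). The scene view shows yellow at (238,263) and blue at (443,232).

```bash
cat > h.py <<'E'
import numpy as np, cv2
def ray(c,u,v):
    f=240/np.tan(np.radians(c["fov_y"])/2); E=np.array(c["extrinsics"]); R=E[:3,:3]
    d=R.T@np.array([(u-c["cx"])/f,-(v-c["cy"])/f,-1]); return -R.T@E[:3,3],d/np.linalg.norm(d)
def plane(c,u,v,z):
    o,d=ray(c,u,v); return o+d*(z-o[2])/d[2]
def tri(r1,r2):
    A=np.stack([r1[1],-r2[1]],1); s=np.linalg.lstsq(A,r2[0]-r1[0],rcond=None)[0]
    p,q=r1[0]+r1[1]*s[0],r2[0]+r2[1]*s[1]; return (p+q)/2,np.linalg.norm(p-q)
def blob(img,lo,hi,box):
    h=cv2.cvtColor(img,cv2.COLOR_BGR2HSV); m=cv2.inRange(h,lo,hi); k=np.zeros_like(m); x0,x1,y0,y1=box; k[y0:y1,x0:x1]=m[y0:y1,x0:x1]
    n,l,s,c=cv2.connectedComponentsWithStats(k); i=1+np.argmax(s[1:,4]); ys,xs=np.where(l==i)
    P=np.c_[xs,ys].astype(float); ct=P.mean(0); w=np.linalg.svd(P-ct,full_matrices=False)[2][0]; t=(P-ct)@w
    return ct,ct+w*t.min(),ct+w*t.max(),len(P)
Y=((20,120,90),(35,255,255)); B=((100,130,60),(125,255,255))
E
python3 - <<'E'
from h import *
from plant import bot
T,S=bot.capture("top"),bot.capture("scene")
for n,col,bt,bs in(("Y",Y,(370,430,200,250),(200,270,240,285)),("B",B,(225,260,160,215),(420,470,210,250))):
    a,b=blob(T["color"],*col,bt),blob(S["color"],*col,bs)
    print(n,a[3],b[3],"tri",tri(ray(T,*a[0]),ray(S,*b[0])))
    print(" ends top@142",[plane(T,*p,145).round(1) for p in a[:3]]," scene",[plane(S,*p,145).round(1) for p in b[:3]])
# plate corners
for n,p,z in(("plate",(232,260),10),("plate",(232,196),10),("plate",(382,195),10),("plate",(382,260),10),("wr",(420,275),5),("wr",(355,286),5),("spray base",(432,247),0),("spraycap",(448,246),155),("jar top",(168,268),75),("flange",(278,281),14),("blind",(375,170),14),("bolt",(320,173),64),("gasket",(328,278),5),("mallethandle",(209,288),20),("stemS",(245,228),142),("stemD",(362,226),142)): print(n,plane(T,*p,z).round())
E
```

```text
Y 250 414 tri (array([ 535.95742496, -183.20249719,  143.52176635]), np.float64(1.5654570733541506))
 ends top@142 [array([ 535.6, -183.7,  145. ]), array([ 543. , -147.3,  145. ]), array([ 528.3, -219.8,  145. ])]  scene [array([ 537.9, -182.9,  145. ]), array([ 545.3, -147.4,  145. ]), array([ 530.4, -218.6,  145. ])]
B 239 291 tri (array([647.52846767, 200.40004723, 140.72169795]), np.float64(2.1347506919375303))
 ends top@142 [array([646.2, 198.8, 145. ]), array([682.1, 200.2, 145. ]), array([610.5, 197.4, 145. ])]  scene [array([651.6, 197.5, 145. ]), array([613.4, 194.6, 145. ]), array([686.3, 200.1, 145. ])]
plate [473. 247.  10.]
plate [646. 244.  10.]
plate [ 636. -159.   10.]
plate [ 462. -153.   10.]
wr [ 419. -254.    5.]
wr [395. -80.   5.]
spray base [ 493. -289.    0.]
spraycap [ 488. -297.  155.]
jar top [456. 400.  75.]
flange [414. 125.  14.]
blind [ 703. -143.   14.]
bolt [690.   4.  64.]
gasket [418.  -8.   5.]
mallethandle [401. 308.  20.]
stemS [547. 189. 142.]
stemD [543. -95. 142.]
```

Both sleeves triangulate to z of about 142 and a length of about 73 mm. The stems come out near (554,-96) and (558,196), 292 mm apart against a nominal 290. The drain starts at about 1.38 rad. I'll shut the gripper, square the yaw, and travel high to the far side of the yellow lever.

```bash
python3 -m crank '[[0,0,0,0,0,-0.124],[0,0,0,0,0,-0.124],[-0.028,-0.044,0,0,0,0],[-0.028,-0.044,0,0,0,0],[-0.028,-0.044,0,0,0,0]]' 0
for i in 1; do python3 -m crank '[[-0.028,-0.044,0,0,0,0],[-0.028,-0.044,0,0,0,0],[-0.028,-0.044,0,0,0,0],[-0.028,-0.044,0,0,0,0],[-0.028,-0.044,0,0,0,0]]'; done
```

```text
time: 0.82
tool_pos: [213.3, 375.6, 226.6]
tcp_rot: [-3.141, 0.0, -3.141]
contact_force: [0.6, 0.2, 0.0]
grip_width: 46.8
finger_force: 0.0
time: 1.45
tool_pos: [353.5, 155.5, 226.9]
tcp_rot: [3.141, 0.001, -3.141]
contact_force: [0.5, 0.6, -0.3]
grip_width: 1.1
finger_force: 0.0
```

```bash
python3 -m crank '[[-0.032,-0.05,0,0,0,0],[-0.032,-0.05,0,0,0,0],[-0.032,-0.05,0,0,0,0],[-0.032,-0.05,0,0,0,0],[-0.032,-0.05,0,0,0,0]]'
python3 -m crank '[[-0.034,-0.05,0,0,0,0],[-0.034,-0.047,0,0,0,0],[0,0,0,0,0,0]]'
python3 - <<'E'
from plant import bot
import cv2
cv2.imwrite("pics/w1.png",bot.capture("scene")["color"][170:350,140:400].repeat(3,0).repeat(3,1))
E
```

```text
time: 2.08
tool_pos: [513.6, -94.8, 226.6]
tcp_rot: [3.141, 0.0, 3.141]
contact_force: [0.5, -0.4, 0.7]
grip_width: 0.2
finger_force: 0.0
time: 2.45
tool_pos: [581.8, -193.3, 224.8]
tcp_rot: [3.141, -0.001, 3.138]
contact_force: [0.2, 0.6, -0.4]
grip_width: 0.3
finger_force: 0.0
```

View pics/w1.png

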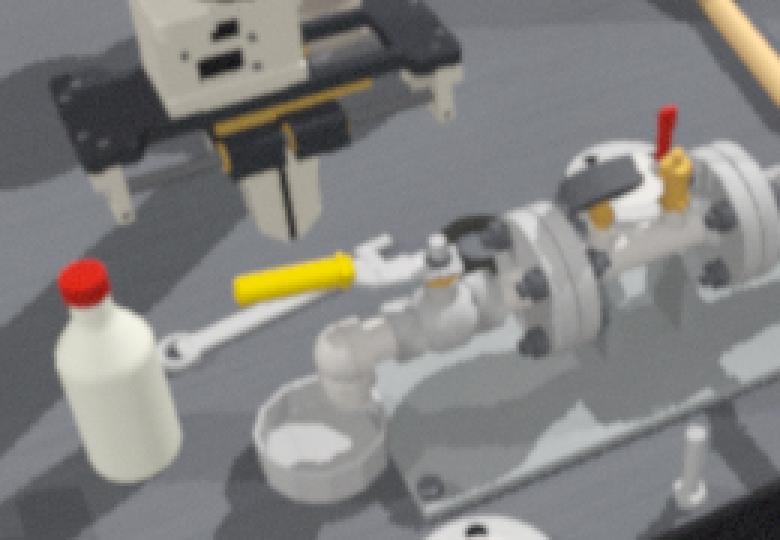

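The crop shows the shut fingers above and just beyond the yellow sleeve (zoomed at 290,235). The gripper's outer feet hang lower than its body, about 45–50 mm above the tips, so I'll push with the TCP at z of about 134. Next I descend and touch the lever.

```bash
python3 -m crank '[[0,0,0.045,0,0,0],[0,0,0.046,0,0,0],[0.01,0,0,0,0,0],[0.01,0,0,0,0,0],[0.01,0,0,0,0,0]]'
python3 -m crank '[[0.01,0,0,0,0,0],[0.01,0,0,0,0,0],[0.012,0.004,0,0,0,0],[0.01,0.004,0,0,0,0],[0.01,0.005,0,0,0,0]]'
```

```text
time: 3.12
tool_pos: [553.0, -190.1, 138.7]
tcp_rot: [-3.14, 0.009, 3.142]
contact_force: [10.2, 1.5, -0.7]
grip_width: 0.4
finger_force: 4.1
time: 3.75
tool_pos: [503.2, -178.3, 140.2]
tcp_rot: [-3.136, 0.014, 3.141]
contact_force: [10.6, -0.5, 4.2]
grip_width: 0.5
finger_force: 4.6
```

```bash
python3 -m crank '[[0.008,0.004,0.004,0,0,0],[0.008,0.005,0.003,0,0,0],[0.008,0.008,0,0,0,0],[0.008,0.009,0,0,0,0],[0.006,0.009,0,0,0,0]]'
python3 - <<'E'
from h import *
from plant import bot
S=bot.capture("scene"); b=blob(S["color"],*Y,(180,330,200,300)); print(b,[plane(S,*p,145).round(1) for p in b[:3]])
cv2.imwrite("pics/s2.png",S["color"][150:350,140:400].repeat(3,0).repeat(3,1)) 
E
```

```text
time: 4.38
tool_pos: [466.0, -144.6, 133.9]
tcp_rot: [-3.134, 0.016, 3.141]
contact_force: [7.2, -5.6, 2.8]
grip_width: 0.2
finger_force: 3.9
(array([261.88770053, 232.99465241]), array([252.25973024, 223.82781264]), array([269.16694853, 239.92526166]), 187) [array([ 481.1, -112.2,  145. ]), array([ 445.1, -118.1,  145. ]), array([ 507.1, -107.9,  145. ])]
```

```bash
python3 -m crank '[[0.003,0.008,0,0,0,0],[0.002,0.007,0,0,0,0],[0,0.005,0,0,0,0],[0,0.003,0,0,0,0],[0,0,0,0,0,0]]'
```

```text
time: 5.05
tool_pos: [458.5, -121.5, 132.4]
tcp_rot: [-3.135, 0.009, -3.141]
contact_force: [2.7, -7.9, 6.1]
grip_width: 0.4
finger_force: 3.9
```

```bash
python3 -m crank '[[0,0.003,0,0,0,0],[0,0.002,0,0,0,0],[0,0,0,0,0,0]]';python3 -m crank '[[0,0.003,0,0,0,0],[0,0,0,0,0,0]]'
```

```text
time: 5.42
tool_pos: [458.6, -121.1, 132.6]
tcp_rot: [-3.127, 0.01, -3.14]
contact_force: [-2.0, -27.4, 2.9]
grip_width: 0.1
finger_force: 14.2
time: 5.68
tool_pos: [458.7, -120.7, 132.8]
tcp_rot: [-3.123, 0.01, -3.14]
contact_force: [-4.3, -41.0, 0.2]
grip_width: 0.2
finger_force: 20.4
```

The force rose sharply with no further travel, so the drain is at its stop. I'll back off, rise and check.

```bash
python3 -m crank '[[0,-0.016,0,0,0,0],[0,-0.02,0,0,0,0],[0,0,-0.05,0,0,0],[0,0,-0.05,0,0,0],[0,0,0,0,0,0]]'
python3 - <<'E'
from h import *
from plant import bot
S=bot.capture("scene"); b=blob(S["color"],*Y,(180,330,190,300)); print(b[3],[plane(S,*p,145).round(1) for p in b[:3]])
T=bot.capture("top"); b=blob(T["color"],*Y,(340,430,200,290)); print(b[3],[plane(T,*p,145).round(1) for p in b[:3]])
cv2.imwrite("pics/s3.png",S["color"][150:350,140:400].repeat(3,0).repeat(3,1)) 
E
```

```text
time: 6.3
tool_pos: [457.7, -147.9, 234.0]
tcp_rot: [-3.137, 0.01, -3.141]
contact_force: [-0.1, 0.5, 0.2]
grip_width: 0.2
finger_force: 0.0
262 [array([467.8, -94.6, 145. ]), array([425.2, -94.9, 145. ]), array([506.1, -94.4, 145. ])]
77 [array([462.3, -99. , 145. ]), array([ 480.4, -100.1,  145. ]), array([441.7, -97.6, 145. ])]
```

View pics/s3.png

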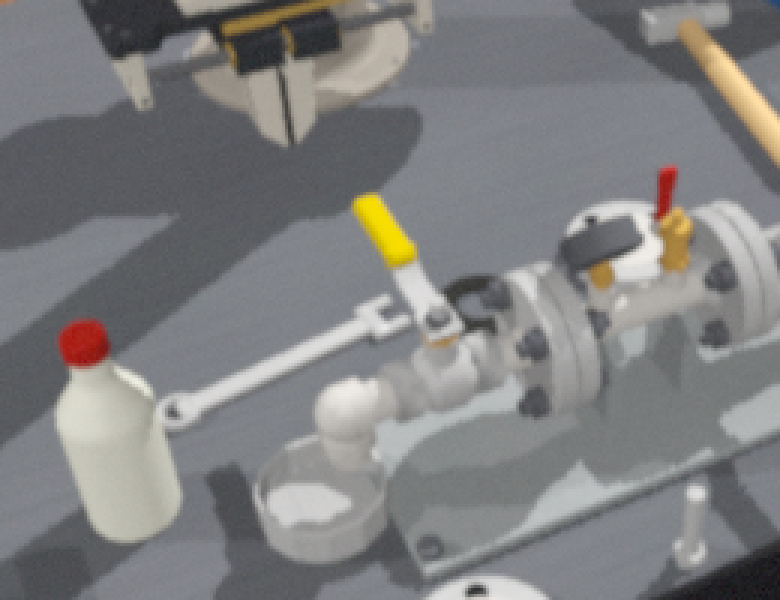

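The yellow lever (zoomed at 385,230) is now square across the pipe, within about 0.01 rad. The wrench, spray and vent are untouched. Now I cross to the blue lever.

```bash
python3 -m crank '[[-0.028,0.043,0,0,0,0],[-0.028,0.043,0,0,0,0],[-0.028,0.043,0,0,0,0],[-0.028,0.043,0,0,0,0],[-0.028,0.043,0,0,0,0]]'
python3 -m crank '[[-0.028,0.043,0,0,0,0],[-0.028,0.043,0,0,0,0],[0,0,0,0,0,0]]'
```

```text
time: 7.02
tool_pos: [595.7, 69.6, 227.4]
tcp_rot: [3.141, -0.002, -3.141]
contact_force: [-0.2, -1.3, -0.4]
grip_width: 0.2
finger_force: 0.0
time: 7.4
tool_pos: [651.7, 157.3, 225.8]
tcp_rot: [3.141, -0.004, -3.137]
contact_force: [-0.6, -0.0, -0.5]
grip_width: 0.5
finger_force: 0.0
```

```bash
python3 -m crank '[[0,0,0.047,0,0,0],[0,0,0.047,0,0,0],[-0.002,0.008,0,0,0,0],[-0.002,0.01,0,0,0,0],[-0.002,0.012,0,0,0,0]]'
python3 -m crank '[[0,0.012,0,0,0,0],[0.002,0.014,0,0,0,0],[0.004,0.012,0,0,0,0],[0.006,0.013,0,0,0,0],[0,0,0,0,0,0]]'
```

```text
time: 8.02
tool_pos: [658.5, 183.1, 137.5]
tcp_rot: [-3.139, 0.002, -3.141]
contact_force: [-4.7, -8.2, 4.5]
grip_width: 0.6
finger_force: 4.4
time: 8.65
tool_pos: [646.9, 235.1, 138.3]
tcp_rot: [-3.14, 0.005, -3.141]
contact_force: [-0.2, -5.0, 2.3]
grip_width: 0.7
finger_force: 2.1
```

```bash
python3 -m crank '[[0.008,0.012,0.004,0,0,0],[0.01,0.014,0,0,0,0],[0.011,0.009,0,0,0,0],[0.012,0.008,0,0,0,0],[0,0,0,0,0,0]]'
python3 -m crank '[[0.008,0.005,0,0,0,0],[0.008,0.003,0,0,0,0],[0.007,0.002,0,0,0,0],[0,0,0,0,0,0]]'
```

```text
time: 9.28
tool_pos: [606.7, 278.7, 134.5]
tcp_rot: [3.141, 0.007, -3.141]
contact_force: [2.4, -2.1, 1.3]
grip_width: 0.5
finger_force: 1.4
time: 9.78
tool_pos: [583.7, 288.4, 133.6]
tcp_rot: [3.141, 0.006, -3.141]
contact_force: [3.4, -2.8, 1.3]
grip_width: 0.0
finger_force: 1.8
```

```bash
python3 -m crank '[[0.004,0.001,0,0,0,0],[0.003,0,0,0,0,0],[0,0,0,0,0,0]]'; python3 -m crank '[[0.003,0,0,0,0,0],[0,0,0,0,0,0]]'
```

```text
time: 10.15
tool_pos: [579.2, 289.1, 133.6]
tcp_rot: [3.14, 0.011, 3.141]
contact_force: [11.5, -2.7, -2.1]
grip_width: 0.4
finger_force: 5.8
time: 10.4
tool_pos: [579.1, 289.1, 133.8]
tcp_rot: [3.139, 0.017, 3.141]
contact_force: [21.6, -3.0, -7.1]
grip_width: 0.3
finger_force: 10.7
```

```bash
python3 -m crank '[[0.003,0,0,0,0,0],[0,0,0,0,0,0],[0,0,0,0,0,0]]'; python3 -m crank '[[-0.02,0,0,0,0,0],[-0.02,0,0,0,0,0],[0,0,-0.05,0,0,0],[0,0,-0.05,0,0,0],[0,0,0,0,0,0]]'
python3 - <<'E'
from h import *
from plant import bot
S=bot.capture("scene"); T=bot.capture("top")
b=blob(S["color"],*B,(395,500,190,280)); print(b[3],[plane(S,*p,145).round(1) for p in b[:3]])
b=blob(S["color"],*Y,(180,330,190,300)); print(b[3],[plane(S,*p,145).round(1) for p in b[:3]])
cv2.imwrite("pics/s4.png",S["color"]) ; cv2.imwrite("pics/t4.png",T["color"])
E
```

```text
time: 10.78
tool_pos: [579.0, 289.1, 133.9]
tcp_rot: [3.138, 0.023, 3.14]
contact_force: [30.7, -2.1, -10.7]
grip_width: 0.4
finger_force: 15.4
time: 11.4
tool_pos: [610.8, 290.7, 237.7]
tcp_rot: [3.137, 0.011, -3.141]
contact_force: [0.1, 0.3, -0.4]
grip_width: 0.4
finger_force: 0.0
214 [array([562. , 279.7, 145. ]), array([565.5, 318.7, 145. ]), array([558.8, 244.1, 145. ])]
258 [array([468.7, -94.6, 145. ]), array([427., -95., 145.]), array([506. , -94.3, 145. ])]
```

View pics/s4.png

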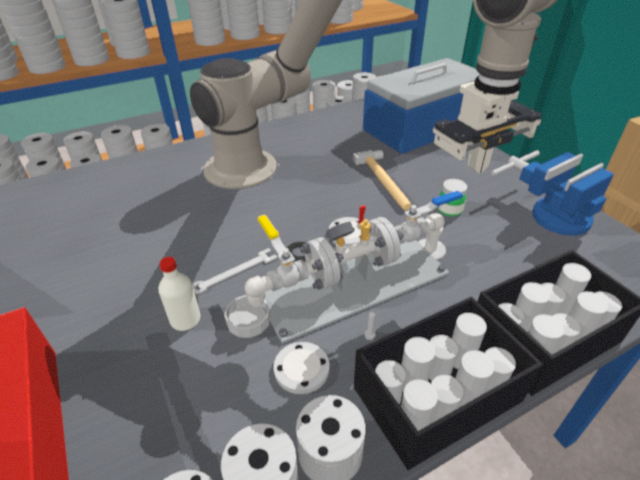

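View pics/t4.png

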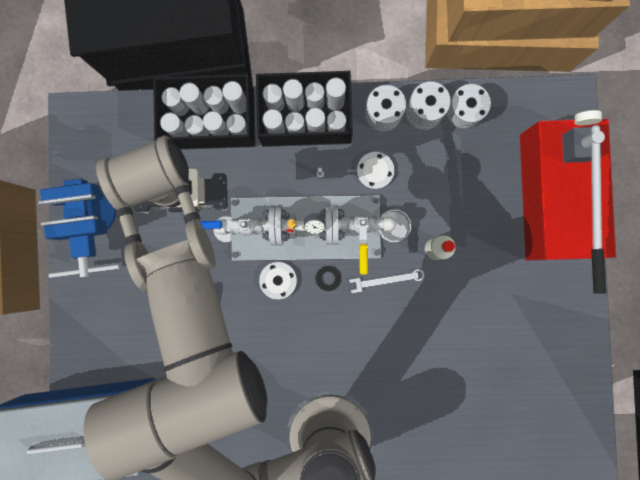

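Both levers are at their stops. Blue lies along the pipe in the top view (210,225), and its 31 N reaction with no motion, with the finger at x=579, agrees with 1.57 rad. Yellow is square to the pipe at (363,260). The vent is still up, and the loose things I can see are in place. I'm handing it in.

```bash
python3 -c "
from plant import bot
print(bot.close_job())"
```

```text
the job is handed in; nothing more can be done
None
```

The job is handed in, with no verdict returned: drain lever pushed to its shut stop first, then the supply lever to its open stop, with the vent still open, no shift seen in the loose things visible (jar and mallet only partly in view), and about 11.5 s of the 58 s used.

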